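# Pin the locking bar of the medicine box

### The arm

A 6-joint arm with a two-finger parallel gripper is mounted at the origin on the work surface. World frame = base frame: x ahead of the robot, y to its left, z up, the work surface at z = 0. Lengths are in m, angles in rad, forces in N, time in s.
With the tool pointing down it reaches from about 0.3 to 0.875 m from the base axis. Payload 6.4 kg.
Tool frame: the origin (TCP) lies at the very end of the fingers, on their centre line; the grasp point (between the pads) lies r.grip_point_offset behind it (r.grip_point_offset is the distance from the TCP to the grasp point, in m); x points along the fingers, z is the direction in which the jaws open and shut, and the axes are right-handed (so a half turn about x gives the same grasp; the last joint's range is limited). The gripper opens to 85 mm and grips with 20 to 120 N. Pads are 22 mm wide; open, the fingers measure 114 mm over their backs; the gripper's body (76 mm by 85 mm) begins 54 mm behind the grasp point. The pads swing forward as they close: fully open they stand 13 mm farther back than shut.
Start: joints at [-1.555, 0.181, 1.607, -0, 1.354, -0.206], TCP at [0.127, -0.561, 0.231] pointing down, gripper open.
Joint ranges: [-2.99, 2.99], [-0.89, 2.07], [0.3, 2.58], [-1.14, 4.28], [0, 2.63], [-3.12, 3.12]. Speed limits (rad/s): [2.57, 2.57, 3.01, 3.14, 3.14, 3.14].

### API

Orientations are given as [roll, pitch, yaw] about the fixed x, y, z axes, in that order (R = Rz(yaw) Ry(pitch) Rx(roll)).
In Python, from rig import get_state, viewer, order, r gives the robot as it stands. The module is installed in compiled form; this text tells all that it offers.
- The arm moves only by the tool carry_out, never from a script. Its argument "plan" is a list that holds one entry, the list of rows, each a list of 7 numbers: the shift along the tool's x, y, z in m, then the turn, a rotation vector about the tool's x, y, z in degrees, then the opening in per cent of the stroke, from 0 (shut) to 100 (fully open). In form: [[[dx, dy, dz, wx, wy, wz, fingers], ...]]. A call has exactly 10 rows; each row shifts and turns the commanded pose from where the row before left it, along the tool's axes as they then stand; what a row does not reach is not made up. A row lasts 1/12 s, in which the tool goes at most 41.7 mm and 7.16 degrees, less where a joint would pass 70% of its speed; a pose out of reach is approached as far as the arm can. A call is refused whole if a number of a shift passes 0.0417 or a number of a turn 7.16, either way. A call with a gripper value outside its range is refused whole. The fingers move at their own pace and stop on an object; the grip force is fixed at half the most. Time passes only in rows, so rows that do not move let the fingers close, or fill a call up. It gives the time, the measured TCP pose, the force and the opening at its end, in the units of the state.
- get_state(): the state, without advancing time (a new reading comes with each control period).
- viewer.read_camera(name): name is "side" or "top" or "wrist"; returns a dict with "color" (384x512x3 uint8, red, green, blue), "vertical_fov" (degrees; the focal length in pixels is half the picture's height over the tangent of half this angle, whatever the lens; pixels are square), "cx", "cy" (the principal point, pixels), "distortion" ([k1, k2, p1, p2, k3] as OpenCV has them; the pictures are not rectified), "world_from_camera" (4x4, takes a point from camera to world coordinates); the wrist camera has in their place "T_tool_cam" (4x4, takes a point from camera to tool coordinates, whose origin is the TCP and whose axes are the tool frame's). Camera axes: x right, y down, z forward; pixel columns grow to the right and rows downward; lengths in m; the calibration is good to about 2 mm. A picture is of the moment at which its call begins: read the wrist's pose just before it. There is no depth.
- order.sign_off(): hands the job in, once; it reports no verdict.
The state is a dict: "t": time; "joint_pos": joint angles; "joint_vel": joint speeds; "tau": joint torques, N m; "ee_pos": TCP position; "eef_rot": TCP orientation; "force": force on the tool from outside, world axes, zero at the start; "moment": the same for the moment, N m; "width": finger opening in m.
Only numpy, scipy, OpenCV 4.12 (cv2) and the standard library are available. Lean on these libraries where they do the work, as an engineer would, in place of code of your own. Each camera call takes 0.05 s, during which the arm holds its last target.

### The job

Lock the medicine box: take the locking pin out of its holder, thread it through the eye of the swing bar and, with the bar swung across, on into the hole of the keeper hidden under the bar's flap, finding that hole by feel. Push the pin fully home until its collar sits flat on the bar's eye and let go. Be gentle with the pin and do not force it, and leave the things standing around alone.

Things in the scene. Friction and masses are not known exactly. Their poses are not given: they have to be found in the camera images.
- box: White steel medicine box, 220 (x) x 280 (y) x 100 mm high, fixed; origin at the centre of its underside, z up. Its flat top (deck) is 100 mm above it: bar pivot at (0, -120) mm, keeper slot from (-29, 100) to (29, 100) mm. The keeper in the slot is a clamped steel plate 24 mm thick with one vertical through hole of 12 mm, 1 mm chamfer. Elsewhere the deck is smooth: the pin's nose can slide on it.
- slot (a point): Front (-x) end of the keeper slot, on its centre line, at deck height. The slot runs 58 mm from here along the box's +x, is 22 mm wide, and is filled by the keeper to 0.3 mm below the deck. The keeper's hole is on the slot's centre line, anywhere from 9 to 49 mm from this point; it does not move, and the bar's flap hides it.
- bar (a joint): Angle of the steel locking bar about its vertical pivot, rad, growing anticlockwise from above; at 0 the bar stands 0.118 anticlockwise of the box's y axis, its eye 3 mm inside the slot's front end; negative is further across. It starts at 0.01 to 0.14, the eye too far to the box's -x side; it turns from -0.26 to 0.4 with friction (0.35 N m) and stays where it is left.
- eye (a point): Centre of the upper mouth of the bar's eye: a vertical 12 mm hole (2 mm chamfer) through a boss 32 x 40 mm, 16 mm high, 220 mm from the pivot axis. The mouth is 17 mm above the deck, the boss's underside 1 mm above it. A flat flap reaches 88 mm from the eye to the bar's +x side. As the bar turns, the eye passes within 0.6 mm over every place where the keeper's hole can be.
- pivot (a point): Point on the bar's vertical pivot axis, 17 mm above the deck. The bar turns about it.
- pin_grip (a point): Where to grasp the locking pin, on its axis, in its flat upright grey grip: 26 mm (pin's x) x 12 mm (pin's y, the width to grasp) x 38 mm high. The point is 21 mm above the collar's top, 25 mm above the collar's underside and 63 mm above the pin's tip. The pin's z points up; it weighs about 60 g.
- pin_tip (a point): Lower tip of the pin. Steel shank of 10 mm diameter, 38 mm long up to the underside of the collar (22 mm diameter, 4 mm thick); the lowest 4 mm taper to a 7 mm wide flat nose. Pin home: the collar rests on the eye's mouth and the tip is 21 mm below the deck.
- holder: White plastic block 70 x 70 x 50 mm fixed to the counter, origin at the centre of its underside; the pin stands upright in the hole in its top, collar resting on the block.
- vial: Small glass vial, 28 mm diameter, 55 mm tall, origin under its centre. Leave alone.
- flask: White drinking flask, 68 mm diameter, 200 mm tall, origin under its centre. Leave alone.
- tape: Roll of paper tape lying flat, 64 mm diameter, 24 mm high, origin under its centre. Leave alone.
Not all that is in view belongs to the job. What is shaped like the part that bears pin_grip but orange is not meant.

How it is judged:
On the way:
1. the pin is threaded into the bar's eye (z of pin_tip in the frame of eye below -0.01 m and horizontal distance between pin_tip and eye below 0.005 m), for 0.2 s.
At the end, for the whole second after the job is handed in: The pin stands in the bar's eye (within 4 mm of its axis, within 0.1 rad of upright), its tip at least 18 mm below the deck in the keeper's hole (within 25 mm of the slot's middle along the box's x), its collar within 3 mm of the eye's mouth, the bar at rest and the pin released (z of pin_tip in the frame of box below 0.082 m and x of pin_tip in the frame of box between -0.025 and 0.025 m and horizontal distance between pin_tip and eye below 0.004 m and z of pin_tip in the frame of eye below -0.035 m and angle between pin_tip's own z axis and vertical below 0.1 rad and velocity of joint bar between -0.05 and 0.05 rad/s); the robot touches nothing.
It fails at once if the pin pressed or dragged against the box, its bar or its keeper with more than 40 N (contact force between pin and box above 40 N).
It fails at once if a bystander (vial, flask or tape) moved by more than 30 mm (distance of any of vial, flask, tape from where it was at the start of the episode above 0.03 m).
It also fails if it takes over 64 s, if anything falls off the work surface, if the arm or the gripper's body presses on something with over 40 N, if the wrist force passes 120 N, or if a joint passes its speed limit or range.

## Working session

There is one attempt and no reset: what is moved stays moved. The work goes in short steps, Python scripts to look and compute and a tool call to move; the robot and the scene stay as the last step left them, time stands still between calls to the robot, and variables do not carry over. Pictures are saved under pics/ and viewed, and the job is handed in when it is done.

Besides the shell and the picture viewer there is one more tool, called after "Call:" by a JSON object that holds its "api" and its "payload", one argument or row to a line. carry_out: Moves the arm, as the interface text tells. Its arguments: {"type":"object","properties":{"plan":{"type":"array","items":{"type":"array","items":{"type":"array","items":{"type":"number"}}}}},"required":["plan"]}

```bash
mkdir -p pics; ls; cat > h.py <<'E'
import numpy as np, cv2
from rig import get_state, viewer, order, r
from scipy.spatial.transform import Rotation as R
def K(c):
    h=c["color"].shape[0]; f=h/2/np.tan(np.radians(c["vertical_fov"])/2)
    return np.array([[f,0,c["cx"]],[0,f,c["cy"]],[0,0,1]])
def T(c,st=None):
    if "world_from_camera" in c: return np.array(c["world_from_camera"])
    st=st or get_state(); M=np.eye(4); M[:3,:3]=R.from_euler('xyz',st["eef_rot"]).as_matrix(); M[:3,3]=st["ee_pos"]
    return M@np.array(c["T_tool_cam"])
def ray(c,uv,M):
    p=cv2.undistortPoints(np.array(uv,float).reshape(-1,1,2),K(c),np.array(c["distortion"],float)).reshape(-1,2)
    d=np.c_[p,np.ones(len(p))]@M[:3,:3].T
    return M[:3,3],d
def onplane(c,uv,z,M):
    o,d=ray(c,uv,M); return o+d*((z-o[2])/d[:,2])[:,None]
def proj(c,P,M):
    W=np.linalg.inv(M); P=np.array(P,float).reshape(-1,3)
    return cv2.projectPoints(P,cv2.Rodrigues(W[:3,:3])[0],W[:3,3],K(c),np.array(c["distortion"],float))[0].reshape(-1,2)
def save(n,im): cv2.imwrite("pics/"+n+".png",cv2.cvtColor(im,cv2.COLOR_RGB2BGR))
E
cat > a.py <<'E'
from h import *
import pickle
s=get_state(); print(s, r.grip_point_offset)
D={}
for n in ["side","top","wrist"]:
    c=viewer.read_camera(n); D[n]=c; D[n]["M"]=T(c,s); save(n+"0",c["color"]); print(n,D[n]["M"].round(3).tolist(),c["vertical_fov"],c["distortion"])
pickle.dump(D,open("d0.pkl","wb"))
E
python3 a.py
```

```text
pics
{'t': 0.0, 'joint_pos': array([-1.55531135e+00,  1.81525838e-01,  1.60800888e+00, -1.40226736e-05,
        1.35381846e+00, -2.06336774e-01]), 'joint_vel': array([-0.00155118,  0.00037269, -0.00073141,  0.00099169,  0.00070614,
       -0.00193021]), 'tau': array([-2.40265044e-04, -4.44875407e+01, -3.51336086e+01, -1.61627950e-04,
        9.09536815e-03, -1.95180252e-05]), 'ee_pos': array([ 0.12648735, -0.5603428 ,  0.23039229]), 'eef_rot': array([2.943031  , 1.56903575, 1.59405945]), 'force': array([ 0.2601472 , -0.28495976,  0.4847139 ]), 'moment': array([ 0.03054797, -0.06002468,  0.00189497]), 'width': 0.08529585219943925} 0.0187
side [[0.973, -0.152, 0.173, 0.292], [-0.23, -0.649, 0.725, -1.001], [0.002, -0.746, -0.666, 1.061], [0.0, 0.0, 0.0, 1.0]] 42.167669147228054 [0.04519593 0.         0.         0.         0.        ]
top [[-0.003, -0.981, 0.192, 0.299], [-1.0, 0.006, 0.012, 0.049], [-0.013, -0.192, -0.981, 1.317], [0.0, 0.0, 0.0, 1.0]] 53.08017686156901 [-0.12114064  0.          0.          0.          0.        ]
wrist [[0.219, -0.926, -0.307, 0.206], [-0.976, -0.209, -0.068, -0.542], [-0.001, 0.315, -0.949, 0.372], [0.0, 0.0, 0.0, 1.0]] 58.83599179749272 [-0.09701994  0.          0.          0.          0.        ]
```

View pics/side0.png

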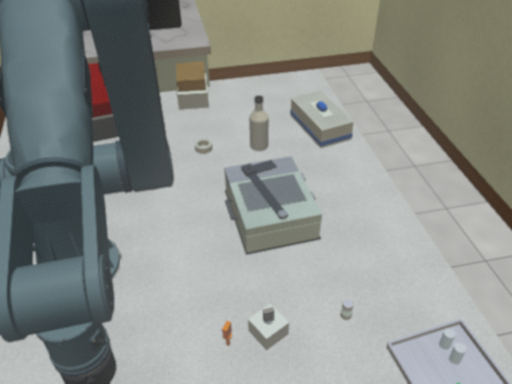

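View pics/top0.png

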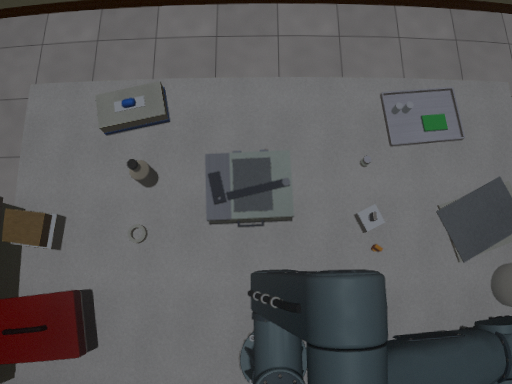

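View pics/wrist0.png

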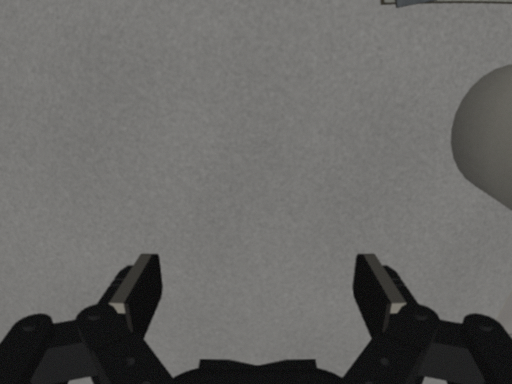

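```bash
python3 - <<'E'
import pickle; from h import *
D=pickle.load(open("d0.pkl","rb"))
t=D["top"]["color"]; s=D["side"]["color"]
save("t1",cv2.resize(t[140:240,195:305],None,fx=7,fy=5.9,interpolation=cv2.INTER_CUBIC))
save("t2",cv2.resize(t[140:260,345:395],None,fx=5,fy=5,interpolation=cv2.INTER_CUBIC))
save("s1",cv2.resize(s[145:260,215:330],None,fx=5.2,fy=5.2,interpolation=cv2.INTER_CUBIC))
save("s2",cv2.resize(s[285:360,210:300],None,fx=8,fy=8,interpolation=cv2.INTER_CUBIC))
E
```

```text
(no output)
```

View pics/t1.png

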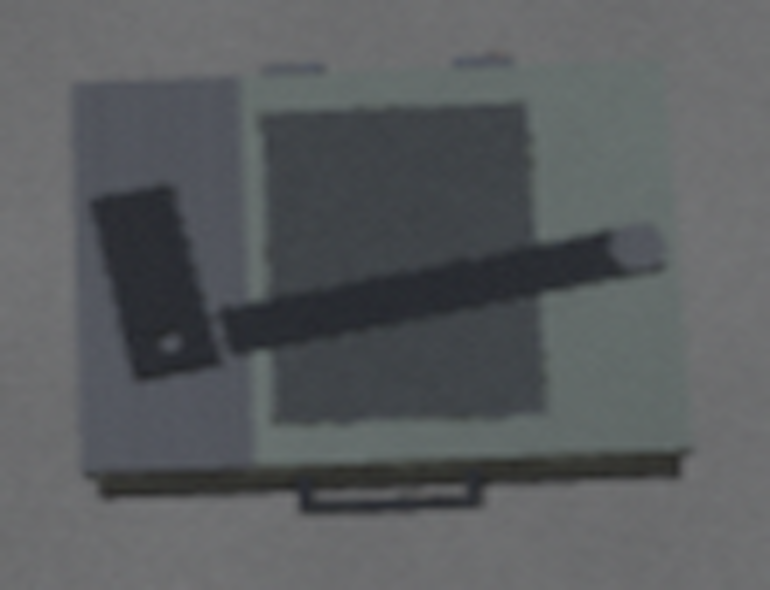

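View pics/t2.png

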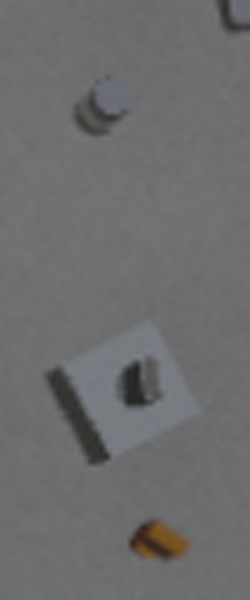

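View pics/s1.png

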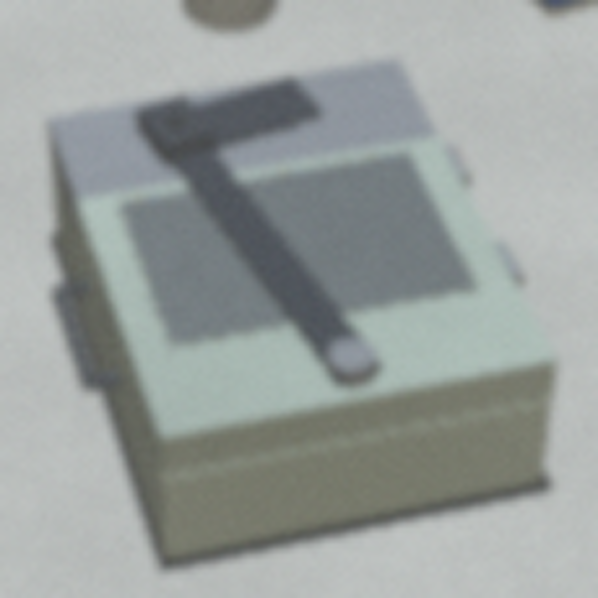

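View pics/s2.png

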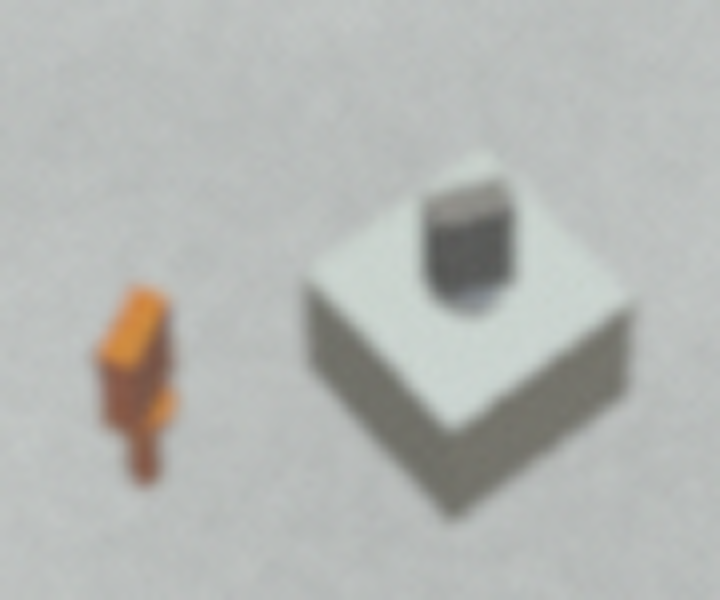

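```bash
python3 - <<'E'
import pickle; from h import *
D=pickle.load(open("d0.pkl","rb"))
c=D["top"]; 
def f(p,z,fx,fy,u0,v0):
    p=np.array(p,float); return onplane(c,np.c_[u0+(p[:,0]+.5)/fx-.5,v0+(p[:,1]+.5)/fy-.5],z,c["M"])
q=f([(75,83),(665,60),(690,450),(83,470)],.1,7,5.9,195,140); print(q.round(4)); 
print("ctr",q.mean(0)); e=q[0]+q[3]-q[1]-q[2]; print(np.degrees(np.arctan2(e[1],e[0]))-90)
print([np.linalg.norm(q[i]-q[(i+1)%4]).round(4) for i in range(4)])
print("eye,piv",f([(170,343),(640,247)],.117,7,5.9,195,140).round(4))
print("grip top",f([(152,378),],.092,5,5,345,140).round(4))
print("holder", f([(152,320),(202,410),(108,460),(58,365)],.05,5,5,345,140).round(4))
s=D["side"]
print("side grip top",onplane(s,[(210+468/8,285+200/8)],.092,s["M"]).round(4), onplane(s,[(210+432/8,285+215/8),(210+510/8,285+195/8)],.092,s["M"]).round(4))
E
```

```text
[[ 0.6677  0.2217  0.1   ]
 [ 0.679  -0.0568  0.1   ]
 [ 0.4593 -0.0634  0.1   ]
 [ 0.4498  0.2135  0.1   ]]
ctr [0.56394444 0.07875309 0.1       ]
2.147930093703394
[np.float64(0.2788), np.float64(0.2198), np.float64(0.277), np.float64(0.2181)]
eye,piv [[ 0.5164  0.1728  0.117 ]
 [ 0.568  -0.0415  0.117 ]]
grip top [[ 0.4603 -0.3302  0.092 ]]
holder [[ 0.5052 -0.3457  0.05  ]
 [ 0.4439 -0.3762  0.05  ]
 [ 0.4112 -0.3102  0.05  ]
 [ 0.4752 -0.2797  0.05  ]]
side grip top [[ 0.4606 -0.3288  0.092 ]] [[ 0.4492 -0.3314  0.092 ]
 [ 0.473  -0.3299  0.092 ]]
```

```bash
cat >> h.py <<'E'
def down(yaw):
    # tool x down, tool z (jaw) along world dir yaw
    x=np.array([0,0,-1.]); z=np.array([np.cos(yaw),np.sin(yaw),0]); return R.from_matrix(np.c_[x,np.cross(z,x),z])
def goto(p,yaw,flip=True):
    s=get_state(); R0=R.from_euler('xyz',s["eef_rot"]); 
    best=None
    for k in ([0,np.pi] if flip else [0]):
        rv=(R0.inv()*down(yaw+k)).as_rotvec(degrees=True)
        if best is None or np.linalg.norm(rv)<np.linalg.norm(best): best=rv
    d=R0.inv().apply(np.array(p)-s["ee_pos"])
    print("tool shift(m)",d.round(4),"rot(deg)",best.round(2),"| tool axes: y",R0.as_matrix()[:,1].round(3),"z",R0.as_matrix()[:,2].round(3))
def st():
    s=get_state(); Rm=R.from_euler('xyz',s["eef_rot"]).as_matrix(); print("t %.2f p %s F %s M %s w %.4f  jawyaw %.2f  q %s"%(s["t"],s["ee_pos"].round(4),s["force"].round(2),s["moment"].round(2),s["width"],np.degrees(np.arctan2(Rm[1,2],Rm[0,2])),s["joint_pos"].round(2)))
E
python3 - <<'E'
from h import *
st(); goto([.42,-.33,.25],np.pi/2)
E
```

```text
t 0.15 p [ 0.1265 -0.5605  0.2306] F [ 0.74 -0.05 -0.36] M [ 0.04 -0.05 -0.01] w 0.0853  jawyaw -77.29  q [-1.56  0.18  1.61 -0.    1.35 -0.21]
tool shift(m) [-0.0191  0.337  -0.1603] rot(deg) [ 1.271e+01 -8.000e-02 -1.000e-02] | tool axes: y [0.976 0.22  0.   ] z [ 0.22  -0.976 -0.001]
```

Call:
{"api": "carry_out", "payload": {
  "plan": [
    [[0,0.017,-0.013,6.35,0,0,100],[0,0.017,-0.013,6.35,0,0,100],[0,0.0325,-0.0255,0,0,0,100],[0,0.0325,-0.0255,0,0,0,100],[-0.002,0.0325,-0.0255,0,0,0,100],[-0.002,0.0325,-0.0255,0,0,0,100],[-0.004,0.0325,-0.0255,0,0,0,100],[-0.004,0.0325,-0.0255,0,0,0,100],[-0.004,0.0325,-0.0255,0,0,0,100],[-0.003,0.0325,-0.0255,0,0,0,100]]
  ]
}}

```text
t: 0.98
ee_pos: [0.417, -0.3241, 0.2506]
eef_rot: [0.599, 1.57, -0.972]
force: [1.5, -1.7, -0.3]
width: 0.0854
```

```bash
python3 - <<'E'
from h import *
import pickle
s=get_state(); c=viewer.read_camera("wrist"); M=T(c,s); st(); save("w1",c["color"]); c["M"]=M; pickle.dump(c,open("w1.pkl","wb"))
print(proj(c,[[.46,-.329,.094],[.46,-.329,.05]],M))
st()
E
```

```text
t 1.03 p [ 0.4221 -0.3192  0.2513] F [1.47 4.23 0.22] M [ 0.15 -0.05 -0.01] w 0.0854  jawyaw -89.72  q [-0.87  0.06  1.7   0.    1.38  0.69]
[[263.27129647 123.05767509]
 [262.49189966 117.38758973]]
t 1.03 p [ 0.4221 -0.3192  0.2513] F [1.47 4.23 0.22] M [ 0.15 -0.05 -0.01] w 0.0854  jawyaw -89.72  q [-0.87  0.06  1.7   0.    1.38  0.69]
```

View pics/w1.png

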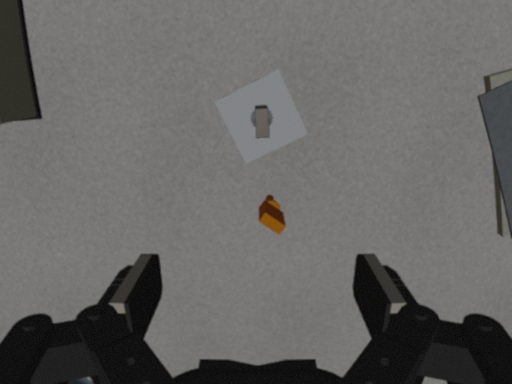

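```bash
python3 - <<'E'
from h import *
import pickle
s=get_state(); c=viewer.read_camera("wrist"); M=T(c,s); st(); c["M"]=M; pickle.dump(c,open("w1.pkl","wb"))
save("w2",cv2.resize(c["color"][60:240,200:320],None,fx=4,fy=3.3,interpolation=cv2.INTER_CUBIC))
g=c["color"][60:170,205:320]; save("w2b",cv2.resize(g,None,fx=5,fy=5,interpolation=cv2.INTER_CUBIC))
E
```

```text
t 1.08 p [ 0.4196 -0.3217  0.2508] F [-0.36 -0.22 -0.4 ] M [ 0.   -0.02  0.02] w 0.0852  jawyaw -89.60  q [-0.88  0.06  1.7   0.    1.38  0.68]
```

View pics/w2b.png

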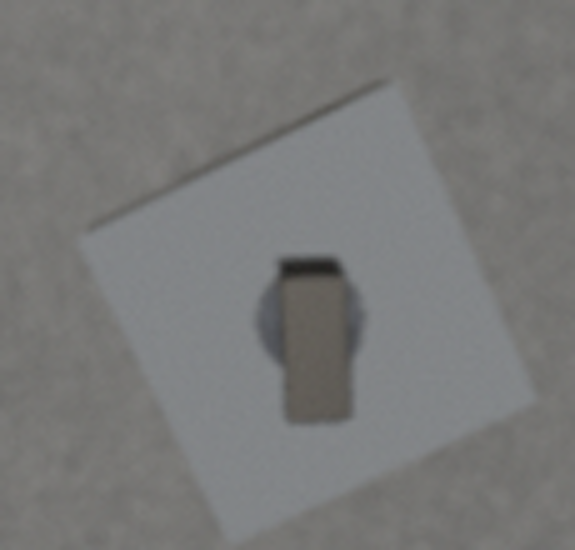

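```bash
python3 - <<'E'
from h import *
import pickle
st();s=get_state(); c=viewer.read_camera("wrist"); M=T(c,s); st(); c["M"]=M; pickle.dump(c,open("w1.pkl","wb"))
im=c["color"]; save("w3",cv2.resize(im[60:170,205:320],None,fx=5,fy=5,interpolation=cv2.INTER_CUBIC))
hsv=cv2.cvtColor(im,cv2.COLOR_RGB2HSV); 
i=im.astype(int); w=(i[...,2]-i[...,0]) # holder bluish; grip brownish
m=((w<3)&(i.sum(2)>0)).astype(np.uint8)
print(i[118,266],i[125,232],i[100,150])
E
```

```text
t 1.08 p [ 0.4196 -0.3217  0.2508] F [-0.36 -0.22 -0.4 ] M [ 0.   -0.02  0.02] w 0.0852  jawyaw -89.60  q [-0.88  0.06  1.7   0.    1.38  0.68]
t 1.13 p [ 0.4176 -0.3235  0.2503] F [-1.13 -0.    0.03] M [-0.   -0.   -0.02] w 0.0859  jawyaw -89.67  q [-0.88  0.06  1.7   0.    1.38  0.68]
[100  96  90] [130 132 135] [121 119 118]
```

View pics/w3.png

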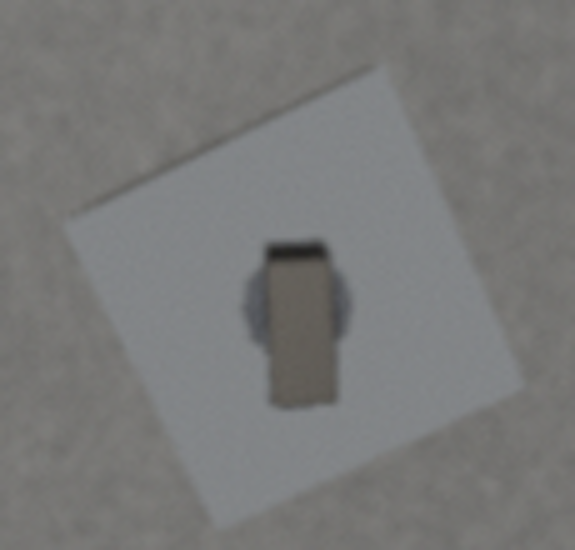

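```bash
python3 - <<'E'
from h import *
import pickle
c=pickle.load(open("w1.pkl","rb")); M=c["M"]
f=lambda p:np.array(p,float)/5+[205,60]-.4
t=onplane(c,f([(270,260),(328,258),(337,403),(270,407)]),.094,M); print(t.round(4),t.mean(0).round(4)); a=t[0]+t[1]-t[2]-t[3]; print(np.degrees(np.arctan2(a[1],a[0])))
b=onplane(c,f([(273,245),(323,245)]),.056,M);print(b.round(4))
print(onplane(c,f([(299,305)]),.054,M).round(4))
h=onplane(c,f([(380,65),(523,385),(220,530),(68,220)]),.05,M); print(h.round(4),h.mean(0).round(4))
E
```

```text
[[ 0.4728 -0.322   0.094 ]
 [ 0.4732 -0.332   0.094 ]
 [ 0.4479 -0.3341  0.094 ]
 [ 0.4471 -0.3222  0.094 ]] [ 0.4602 -0.3276  0.094 ]
2.4953625069968544
[[ 0.4721 -0.3227  0.056 ]
 [ 0.4722 -0.3325  0.056 ]]
[[ 0.4603 -0.328   0.054 ]]
[[ 0.5061 -0.3431  0.05  ]
 [ 0.4442 -0.3737  0.05  ]
 [ 0.4134 -0.3123  0.05  ]
 [ 0.4763 -0.2823  0.05  ]] [ 0.46   -0.3278  0.05  ]
```

Call:
{"api": "carry_out", "payload": {
  "plan": [
    [[0,0.014,0.0014,-1.2,0,0,100],[0.005,0.014,0.0014,0,0,0,100],[0.02,0.0144,0.0015,0,0,0,100],[0.03,0,0,0,0,0,100],[0.03,0,0,0,0,0,100],[0.025,0,0,0,0,0,100],[0.015,0,0,0,0,0,100],[0.005,0,0,0,0,0,100],[0,0,0,0,0,0,100],[0,0,0,0,0,0,100]]
  ]
}}

```text
t: 1.97
ee_pos: [0.4578, -0.3304, 0.1209]
eef_rot: [0.403, 1.57, -1.148]
force: [-0.5, 0.2, -0.0]
width: 0.0857
```

```bash
python3 - <<'E'
from h import *
st(); s=get_state(); c=viewer.read_camera("wrist"); save("w4",c["color"]); print(proj(c,[[.46,-.3278,.094],[.473,-.3278,.094],[.447,-.3278,.094]],T(c,s))); goto([.46,-.3278,.058],np.radians(-88.5))
E
```

```text
t 1.97 p [ 0.4578 -0.3304  0.1209] F [-0.52  0.2  -0.03] M [ 0.05 -0.03  0.04] w 0.0857  jawyaw -88.86  q [-0.84  0.28  1.73 -0.    1.13  0.72]
[[253.30112837 229.36206074]
 [253.68393353 207.1242797 ]
 [252.93894985 250.54584995]]
tool shift(m) [ 0.0636  0.0017 -0.0029] rot(deg) [-0.34  0.09 -0.07] | tool axes: y [1.    0.02  0.001] z [ 0.02  -1.     0.002]
```

View pics/w4.png

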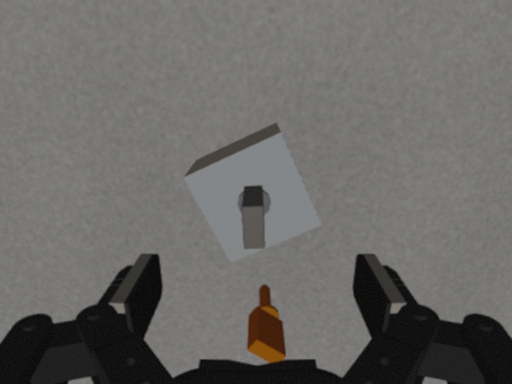

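Call:
{"api": "carry_out", "payload": {
  "plan": [
    [[0.01,0.0017,-0.0029,0,0,0,100],[0.02,0,0,0,0,0,100],[0.018,0,0,0,0,0,100],[0.01,0,0,0,0,0,100],[0.005,0,0,0,0,0,100],[0,0,0,0,0,0,100],[0,0,0,0,0,0,0],[0,0,0,0,0,0,0],[0,0,0,0,0,0,0],[0,0,0,0,0,0,0]]
  ]
}}

```text
t: 2.85
ee_pos: [0.4602, -0.3269, 0.0582]
eef_rot: [0.738, 1.569, -0.811]
force: [0.0, 0.6, -0.3]
width: 0.0386
```

```bash
python3 - <<'E'
from h import *
st()
E
```

```text
t 2.85 p [ 0.4602 -0.3269  0.0582] F [ 0.02  0.65 -0.28] M [-0.04 -0.04  0.01] w 0.0386  jawyaw -88.79  q [-0.83  0.37  1.75  0.    1.01  0.72]
```

Call:
{"api": "carry_out", "payload": {
  "plan": [
    [[0,0,0.0005,0,0,0,0],[0,0,0,0,0,0,0],[0,0,0,0,0,0,0],[0,0,0,0,0,0,0],[0,0,0,0,0,0,0],[0,0,0,0,0,0,0],[0,0,0,0,0,0,0],[0,0,0,0,0,0,0],[-0.002,0,0,0,0,0,0],[-0.003,0,0,0,0,0,0]]
  ]
}}

```text
t: 3.68
ee_pos: [0.4594, -0.3267, 0.0618]
eef_rot: [-2.339, 1.57, 2.394]
force: [-0.1, -0.3, 0.2]
width: 0.0111
```

```bash
python3 - <<'E'
from h import *
st()
E
```

```text
t 3.68 p [ 0.4594 -0.3267  0.0618] F [-0.15 -0.34  0.18] M [-0.11  0.   -0.01] w 0.0111  jawyaw -88.80  q [-0.83  0.37  1.75 -0.    1.02  0.72]
```

Call:
{"api": "carry_out", "payload": {
  "plan": [
    [[-0.02,0,0,0,0,0,0],[-0.035,0,0,0,0,0,0],[-0.04,0,0,-7,0,0,0],[-0.04,0,0,-7,0,0,0],[-0.035,0,0,-7,0,0,0],[-0.018,0,0,-7,0,0,0],[0,0,0,-7,0,0,0],[0,0,0,-7,0,0,0],[0,0,0,-7,0,0,0],[0,0,0,-7,0,0,0]]
  ]
}}

```text
t: 4.52
ee_pos: [0.4595, -0.3266, 0.2501]
eef_rot: [2.773, 1.57, 2.207]
force: [0.1, 0.2, -0.1]
width: 0.0113
```

Call:
{"api": "carry_out", "payload": {
  "plan": [
    [[0,0,0,-7,0,0,0],[0,0,0,-7,0,0,0],[0,0,0,-7,0,0,0],[0,0,0,-7,0,0,0],[0,0.01,0,-6.9,0,0,0],[0,0.02,0,0,0,0,0],[0,0.035,0,0,0,0,0],[0,0.04,0,0,0,0,0],[0,0.04,0,0,0,0,0],[0,0.04,0,0,0,0,0]]
  ]
}}

```text
t: 5.35
ee_pos: [0.4533, -0.1403, 0.2498]
eef_rot: [2.352, 1.57, 2.388]
force: [0.7, 0.6, -0.7]
width: 0.0111
```

```bash
python3 - <<'E'
from h import *
st(); goto([.516,.10,.25],np.radians(2.1),False)
E
```

```text
t 5.35 p [ 0.4533 -0.1403  0.2498] F [ 0.72  0.65 -0.68] M [0.   0.03 0.  ] w 0.0111  jawyaw 2.05  q [-0.55 -0.07  1.83  0.    1.38 -0.59]
tool shift(m) [-1.000e-04  2.379e-01  7.120e-02] rot(deg) [-0.05 -0.05 -0.05] | tool axes: y [-0.036  0.999  0.001] z [ 0.999  0.036 -0.001]
```

Call:
{"api": "carry_out", "payload": {
  "plan": [
    [[0,0.038,0.01,0,0,0,0],[0,0.038,0.01,0,0,0,0],[0,0.038,0.01,0,0,0,0],[0,0.038,0.01,0,0,0,0],[0,0.038,0.01,0,0,0,0],[0,0.037,0.01,0,0,0,0],[0,0.025,0.008,0,0,0,0],[0,0.01,0.002,0,0,0,0],[0,0,0,0,0,0,0],[0,0,0,0,0,0,0]]
  ]
}}

```text
t: 6.18
ee_pos: [0.514, 0.1222, 0.2498]
eef_rot: [-2.729, 1.569, -2.691]
force: [-1.0, -0.4, -0.6]
width: 0.0116
```

```bash
python3 - <<'E'
from h import *
import pickle
st(); s=get_state(); c=viewer.read_camera("wrist"); c["M"]=T(c,s); pickle.dump(c,open("w5.pkl","wb")); save("w5",c["color"]); print(proj(c,[[.5164,.1728,.117]],c["M"]))
t=viewer.read_camera("side"); save("s5",cv2.resize(t["color"][80:280,180:350],None,fx=3.4,fy=3,interpolation=cv2.INTER_CUBIC))
E
```

```text
t 6.18 p [0.514  0.1222 0.2498] F [-1.02 -0.35 -0.63] M [-0.06 -0.03 -0.01] w 0.0116  jawyaw 2.18  q [ 0.01  0.06  1.7  -0.    1.38 -0.03]
[[262.41424417 117.48726909]]
```

View pics/w5.png

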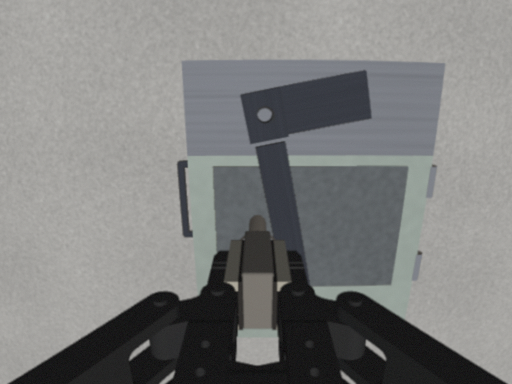

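View pics/s5.png

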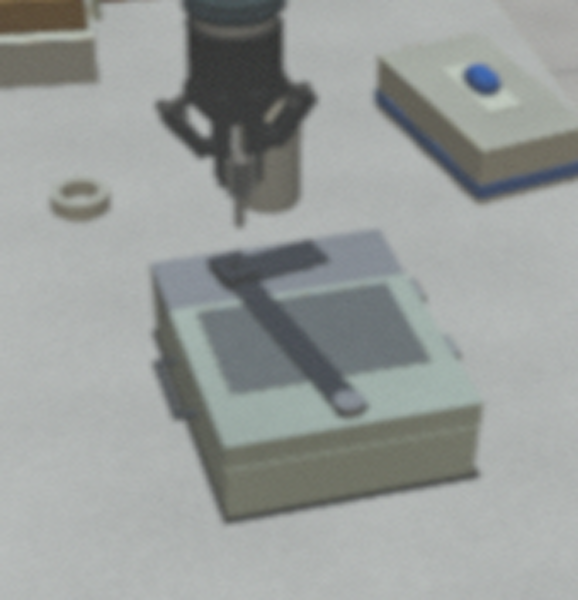

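```bash
python3 - <<'E'
from h import *
import pickle
c=pickle.load(open("w5.pkl","rb")); M=c["M"]; im=c["color"]
g=cv2.cvtColor(im,cv2.COLOR_RGB2GRAY)
roi=g[95:135,245:285]; _,b=cv2.threshold(roi,0,255,cv2.THRESH_OTSU)
n,l,sts,cen=cv2.connectedComponentsWithStats(b)
print(sts,cen+[245,95])
s=get_state(); st()
W=np.array([.514,.1222,.2498])
for dz in (.0462,): print("tip pred",proj(c,[W+[0,0,-dz]],M))
for z in (.101,.117): print(z,onplane(c,[(264.5,115)],z,M).round(4))
q=onplane(c,[(182,61),(444,64),(188,156),(427,156)],.1,M);print(q.round(4)); a=q[1]-q[0]; print(np.degrees(np.arctan2(a[1],a[0])),np.linalg.norm(a))
save("w5z",cv2.resize(im[80:240,170:300],None,fx=6,fy=3.75*1,interpolation=cv2.INTER_CUBIC)); save("w5y",cv2.resize(im[195:260,215:300],None,fx=8,fy=8,interpolation=cv2.INTER_CUBIC))
E
```

```text
[[   0    0   40   40 1421]
 [  12   13   15   13  147]
 [   0   25    4   15   32]] [[264.9598874  114.21182266]
 [264.1292517  114.16326531]
 [245.78125    128.84375   ]]
t 6.28 p [0.5142 0.1211 0.2501] F [ 0.04 -1.39 -1.19] M [-0.02  0.    0.03] w 0.0114  jawyaw 2.05  q [ 0.01  0.06  1.7  -0.    1.38 -0.03]
tip pred [[256.90807036 219.16223332]]
0.101 [[0.5184 0.1731 0.101 ]]
0.117 [[0.518  0.1748 0.117 ]]
[[0.4492 0.2147 0.1   ]
 [0.6672 0.2233 0.1   ]
 [0.4528 0.1352 0.1   ]
 [0.6658 0.1438 0.1   ]]
2.266434708055114 0.21819610775487622
```

View pics/w5y.png

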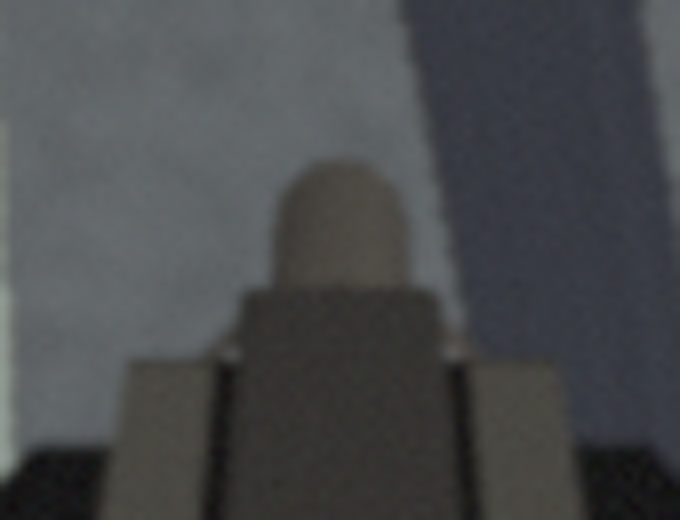

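Call:
{"api": "carry_out", "payload": {
  "plan": [
    [[0,0.015,0.001,0,0,0,0],[0,0.02,0.002,0,0,0,0],[0,0.013,0.002,0,0,0,0],[0.01,0.005,0,0,0,0,0],[0.02,0,0,0,0,0,0],[0.02,0,0,0,0,0,0],[0.016,0,0,0,0,0,0],[0.006,0,0,0,0,0,0],[0,0,0,0,0,0,0],[0,0,0,0,0,0,0]]
  ]
}}

```text
t: 7.12
ee_pos: [0.5176, 0.1749, 0.1783]
eef_rot: [-2.633, 1.57, -2.597]
force: [-0.0, 0.2, -0.5]
width: 0.011
```

```bash
python3 - <<'E'
from h import *
import pickle
st(); s=get_state(); c=viewer.read_camera("wrist"); c["M"]=T(c,s); pickle.dump(c,open("w6.pkl","wb")); save("w6",cv2.resize(c["color"][150:300,180:340],None,fx=5,fy=4,interpolation=cv2.INTER_CUBIC)); print(proj(c,[[.5178,.1740,.117],s["ee_pos"]-[0,0,.0462]],c["M"]))
goto([.517,.1745,.178],np.radians(2.1),False)
t=viewer.read_camera("side"); save("s6",cv2.resize(t["color"][130:200,215:295],None,fx=8,fy=8,interpolation=cv2.INTER_CUBIC)); print(proj(t,[[.5178,.174,.117],s["ee_pos"]-[0,0,.0462]],T(t)),[215,130])
E
```

```text
t 7.12 p [0.5176 0.1749 0.1783] F [-0.04  0.18 -0.48] M [-0.02 -0.    0.01] w 0.0110  jawyaw 2.08  q [ 0.11  0.17  1.73 -0.    1.24  0.07]
[[257.05506402 211.20460942]
 [256.81015043 219.23947281]]
tool shift(m) [ 0.0011 -0.0006 -0.0012] rot(deg) [-0.02  0.07  0.  ] | tool axes: y [-0.036  0.999 -0.   ] z [0.999 0.036 0.001]
[[247.98289915 167.66076548]
 [247.75513435 163.56883324]] [215, 130]
```

View pics/w6.png

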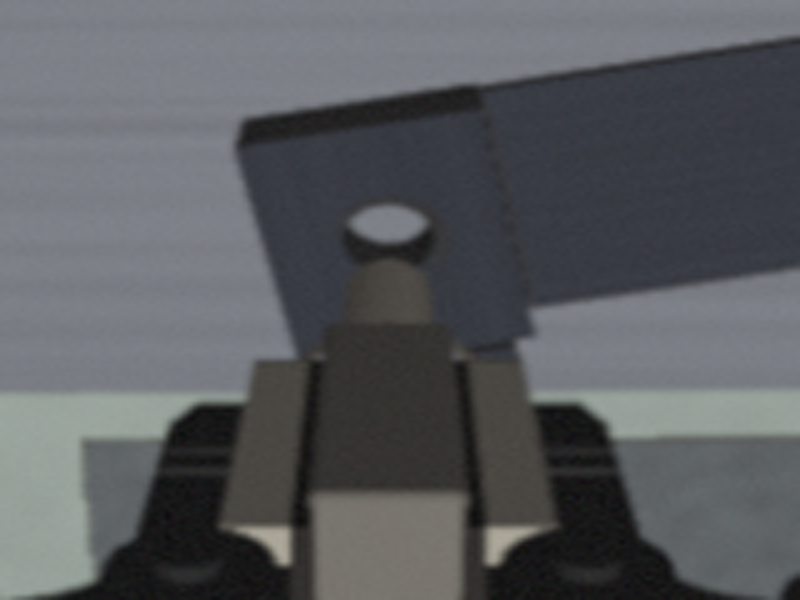

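View pics/s6.png

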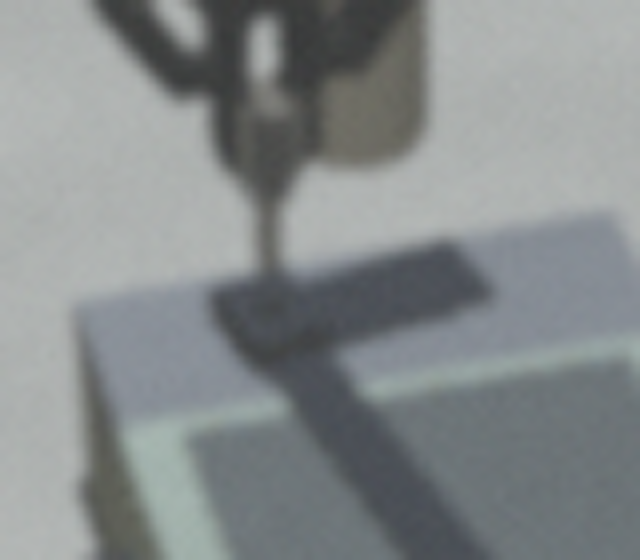

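Call:
{"api": "carry_out", "payload": {
  "plan": [
    [[0.004,0,0,0,0,0,0],[0.005,0,0,0,0,0,0],[0.004,0,0,0,0,0,0],[0.002,0,0,0,0,0,0],[0.002,0,0,0,0,0,0],[0.002,0,0,0,0,0,0],[0.002,0,0,0,0,0,0],[0.001,0,0,0,0,0,0],[0,0,0,0,0,0,0],[0,0,0,0,0,0,0]]
  ]
}}

```text
t: 8.05
ee_pos: [0.5175, 0.1754, 0.1563]
eef_rot: [-2.475, 1.571, -2.438]
force: [-0.1, 0.5, -0.7]
width: 0.0113
```

```bash
python3 - <<'E'
from h import *
st()
E
```

```text
t 8.05 p [0.5175 0.1754 0.1563] F [-0.09  0.54 -0.72] M [-0.02  0.03 -0.  ] w 0.0113  jawyaw 2.11  q [ 0.11  0.2   1.75 -0.    1.2   0.07]
```

Call:
{"api": "carry_out", "payload": {
  "plan": [
    [[0.001,0,0,0,0,0,0],[0.001,0,0,0,0,0,0],[0.001,0,0,0,0,0,0],[0.001,0,0,0,0,0,0],[0.001,0,0,0,0,0,0],[0.001,0,0,0,0,0,0],[0.001,0,0,0,0,0,0],[0,0,0,0,0,0,0],[0,0,0,0,0,0,0],[0,0,0,0,0,0,0]]
  ]
}}

```text
t: 8.88
ee_pos: [0.5175, 0.1754, 0.1492]
eef_rot: [-2.789, 1.571, -2.752]
force: [0.2, -1.2, -1.0]
width: 0.0112
```

```bash
python3 - <<'E'
from h import *
st()
E
```

```text
t 8.88 p [0.5175 0.1754 0.1492] F [ 0.21 -1.19 -1.02] M [-0.11 -0.02 -0.01] w 0.0112  jawyaw 2.11  q [ 0.11  0.21  1.75 -0.    1.18  0.07]
```

Call:
{"api": "carry_out", "payload": {
  "plan": [
    [[0,0.0005,0.001,0,0,0,0],[0,0.0005,0.002,0,0,0,0],[0,0.0004,0.0025,0,0,0,0],[0,0.0004,0.0025,0,0,0,0],[0,0.0004,0.0025,0,0,0,0],[0,0.0003,0.0025,0,0,0,0],[0,0.0002,0.0025,0,0,0,0],[0,0.0002,0.002,0,0,0,0],[0,0,0.001,0,0,0,0],[0,0,0,0,0,0,0]]
  ]
}}

```text
t: 9.72
ee_pos: [0.5362, 0.1791, 0.1492]
eef_rot: [0.32, 1.571, 0.356]
force: [-0.7, -3.3, -1.1]
width: 0.0115
```

```bash
python3 - <<'E'
from h import *
st()
E
```

```text
t 9.72 p [0.5362 0.1791 0.1492] F [-0.68 -3.3  -1.14] M [-0.6  -0.01 -0.01] w 0.0115  jawyaw 2.10  q [0.11 0.25 1.7  0.   1.19 0.08]
```

Call:
{"api": "carry_out", "payload": {
  "plan": [
    [[0,-0.0005,0,0,0,0,0],[0,-0.0005,0,0,0,0,0],[0.0005,-0.0002,0,0,0,0,0],[0.0005,0,0,0,0,0,0],[0.0005,0,0,0,0,0,0],[0.0005,0,0,0,0,0,0],[0.0005,0,0,0,0,0,0],[0,0,0,0,0,0,0],[0,0,0,0,0,0,0],[0,0,0,0,0,0,0]]
  ]
}}

```text
t: 10.55
ee_pos: [0.5359, 0.1779, 0.1468]
eef_rot: [1.243, 1.571, 1.28]
force: [-0.1, 0.0, -0.1]
width: 0.0113
```

```bash
python3 - <<'E'
from h import *
st()
c=viewer.read_camera("top"); save("t7",cv2.resize(c["color"][140:240,195:305],None,fx=7,fy=5.9,interpolation=cv2.INTER_CUBIC))
c=viewer.read_camera("side"); save("s7",cv2.resize(c["color"][110:220,215:325],None,fx=5.4,fy=5.4,interpolation=cv2.INTER_CUBIC))
E
```

```text
t 10.55 p [0.5359 0.1779 0.1468] F [-0.1   0.03 -0.07] M [-0.01  0.03 -0.05] w 0.0113  jawyaw 2.11  q [0.11 0.25 1.71 0.   1.19 0.07]
```

View pics/s7.png

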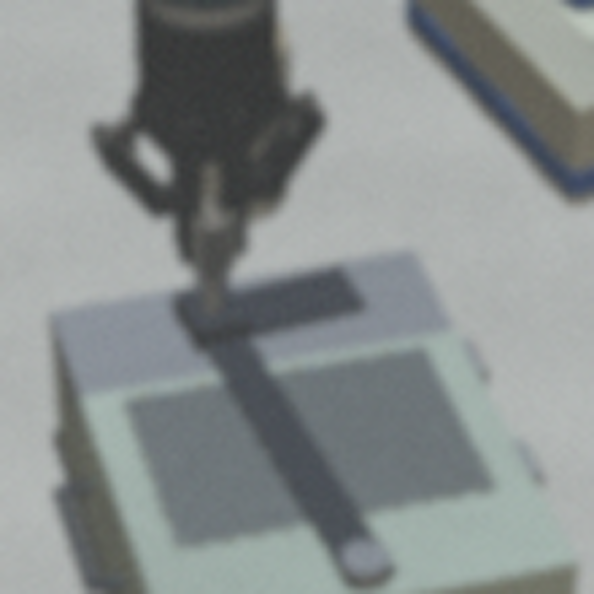

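Call:
{"api": "carry_out", "payload": {
  "plan": [
    [[0.0004,0,0,0,0,0,0],[0.0004,0,0,0,0,0,0],[0.0004,0,0,0,0,0,0],[0.0004,0,0,0,0,0,0],[0.0004,0,0,0,0,0,0],[0,0,0,0,0,0,0],[0,0,0,0,0,0,0],[0,0,0,0,0,0,0],[0,0,0,0,0,0,0],[0,0,0,0,0,0,0]]
  ]
}}

```text
t: 11.48
ee_pos: [0.5361, 0.1779, 0.1452]
eef_rot: [0.003, 1.57, 0.04]
force: [-1.8, -0.3, 4.7]
width: 0.0109
```

```bash
python3 - <<'E'
from h import *
st()
E
```

```text
t 11.48 p [0.5361 0.1779 0.1452] F [-1.81 -0.29  4.72] M [-0.05  0.44  0.03] w 0.0109  jawyaw 2.11  q [ 0.11  0.25  1.71 -0.    1.18  0.07]
```

Call:
{"api": "carry_out", "payload": {
  "plan": [
    [[0,0.0001,0.0005,0,0,0,0],[0,0,0.0005,0,0,0,0],[0,0.0001,0.0005,0,0,0,0],[0,0,0.0005,0,0,0,0],[0,0.0001,0.0005,0,0,0,0],[0,0,0.0005,0,0,0,0],[0,0,0,0,0,0,0],[0,0,0,0,0,0,0],[0,0,0,0,0,0,0],[0,0,0,0,0,0,0]]
  ]
}}

```text
t: 12.32
ee_pos: [0.5387, 0.1783, 0.1444]
eef_rot: [3.046, 1.57, 3.083]
force: [-0.9, 0.2, -0.1]
width: 0.011
```

```bash
python3 - <<'E'
from h import *
st()
E
```

```text
t 12.32 p [0.5387 0.1783 0.1444] F [-0.87  0.16 -0.05] M [-0.03  0.23  0.02] w 0.0110  jawyaw 2.11  q [0.11 0.26 1.7  0.   1.18 0.07]
```

Call:
{"api": "carry_out", "payload": {
  "plan": [
    [[0.0004,0,0,0,0,0,0],[0.0004,0,0,0,0,0,0],[0.0004,0,0,0,0,0,0],[0,0,0,0,0,0,0],[0,0,0,0,0,0,0],[0,0,0,0,0,0,0],[0,0,0,0,0,0,0],[0,0,0,0,0,0,0],[0,0,0,0,0,0,0],[0,0,0,0,0,0,0]]
  ]
}}

```text
t: 13.15
ee_pos: [0.5389, 0.1783, 0.1435]
eef_rot: [-0.052, 1.571, -0.015]
force: [0.1, 0.1, -0.4]
width: 0.0113
```

```bash
python3 - <<'E'
from h import *
st()
E
```

```text
t 13.15 p [0.5389 0.1783 0.1435] F [ 0.06  0.05 -0.36] M [ 0.07  0.04 -0.01] w 0.0113  jawyaw 2.11  q [ 0.11  0.26  1.7  -0.    1.18  0.07]
```

Call:
{"api": "carry_out", "payload": {
  "plan": [
    [[0.0004,0,0,0,0,0,0],[0.0004,0,0,0,0,0,0],[0.0004,0,0,0,0,0,0],[0.0004,0,0,0,0,0,0],[0.0004,0,0,0,0,0,0],[0,0,0,0,0,0,0],[0,0,0,0,0,0,0],[0,0,0,0,0,0,0],[0,0,0,0,0,0,0],[0,0,0,0,0,0,0]]
  ]
}}

```text
t: 13.98
ee_pos: [0.5393, 0.1783, 0.1418]
eef_rot: [0.181, 1.57, 0.217]
force: [1.0, 0.5, 2.6]
width: 0.0115
```

```bash
python3 - <<'E'
from h import *
st()
E
```

```text
t 13.98 p [0.5393 0.1783 0.1418] F [0.97 0.55 2.56] M [ 0.18 -0.29  0.03] w 0.0115  jawyaw 2.10  q [0.11 0.26 1.7  0.   1.18 0.07]
```

Call:
{"api": "carry_out", "payload": {
  "plan": [
    [[0,0.0001,0.0004,0,0,0,0],[0,0,0.0004,0,0,0,0],[0,0,0,0,0,0,0],[0,0,0,0,0,0,0],[0.0004,0,0,0,0,0,0],[0.0004,0,0,0,0,0,0],[0.0002,0,0,0,0,0,0],[0,0,0,0,0,0,0],[0,0,0,0,0,0,0],[0,0,0,0,0,0,0]]
  ]
}}

```text
t: 14.82
ee_pos: [0.5398, 0.1784, 0.1405]
eef_rot: [1.129, 1.571, 1.166]
force: [0.5, 1.3, -0.1]
width: 0.0113
```

```bash
python3 - <<'E'
from h import *
st()
E
```

```text
t 14.82 p [0.5398 0.1784 0.1405] F [ 0.55  1.3  -0.13] M [ 0.2  -0.22  0.05] w 0.0113  jawyaw 2.11  q [0.11 0.26 1.7  0.   1.18 0.07]
```

Call:
{"api": "carry_out", "payload": {
  "plan": [
    [[0,0.0002,0.0004,0,0,0,0],[0,0.0002,0.0002,0,0,0,0],[0.0004,0,0,0,0,0,0],[0.0004,0,0,0,0,0,0],[0.0004,0,0,0,0,0,0],[0.0004,0,0,0,0,0,0],[0.0004,0,0,0,0,0,0],[0,0,0,0,0,0,0],[0,0,0,0,0,0,0],[0,0,0,0,0,0,0]]
  ]
}}

```text
t: 15.65
ee_pos: [0.54, 0.1787, 0.1383]
eef_rot: [-2.963, 1.57, -2.926]
force: [-0.4, -1.6, -1.1]
width: 0.0113
```

```bash
python3 - <<'E'
from h import *
st()
E
```

```text
t 15.65 p [0.54   0.1787 0.1383] F [-0.42 -1.6  -1.13] M [-0.23  0.23 -0.07] w 0.0113  jawyaw 2.11  q [ 0.11  0.27  1.7  -0.    1.17  0.07]
```

Call:
{"api": "carry_out", "payload": {
  "plan": [
    [[0,-0.0002,0,0,0,0,0],[0.001,0,0,0,0,0,0],[0.001,0,0,0,0,0,0],[0.001,0,0,0,0,0,0],[0.001,0,0,0,0,0,0],[0.001,0,0,0,0,0,0],[0.001,0,0,0,0,0,0],[0,0,0,0,0,0,0],[0,0,0,0,0,0,0],[0,0,0,0,0,0,0]]
  ]
}}

```text
t: 16.48
ee_pos: [0.5403, 0.1786, 0.1324]
eef_rot: [2.962, 1.571, 2.999]
force: [-1.2, -0.4, -0.6]
width: 0.0112
```

```bash
python3 - <<'E'
from h import *
st()
E
```

```text
t 16.48 p [0.5403 0.1786 0.1324] F [-1.22 -0.38 -0.58] M [ 0.01  0.17 -0.03] w 0.0112  jawyaw 2.11  q [0.11 0.28 1.71 0.   1.16 0.07]
```

Call:
{"api": "carry_out", "payload": {
  "plan": [
    [[0,0,-0.0002,0,0,0,0],[0.001,0,0,0,0,0,0],[0.001,0,0,0,0,0,0],[0.001,0,0,0,0,0,0],[0.001,0,0,0,0,0,0],[0.001,0,0,0,0,0,0],[0.001,0,0,0,0,0,0],[0,0,0,0,0,0,0],[0,0,0,0,0,0,0],[0,0,0,0,0,0,0]]
  ]
}}

```text
t: 17.32
ee_pos: [0.5402, 0.1786, 0.1266]
eef_rot: [0.061, 1.571, 0.098]
force: [0.2, 0.3, -0.4]
width: 0.011
```

```bash
python3 - <<'E'
from h import *
st()
E
```

```text
t 17.32 p [0.5402 0.1786 0.1266] F [ 0.21  0.31 -0.43] M [-0.01 -0.06 -0.02] w 0.0110  jawyaw 2.11  q [ 0.11  0.28  1.71 -0.    1.15  0.07]
```

Call:
{"api": "carry_out", "payload": {
  "plan": [
    [[0.0005,0,0,0,0,0,0],[0.0005,0,0,0,0,0,0],[0.0005,0,0,0,0,0,0],[0.0004,0,0,0,0,0,0],[0.0003,0,0,0,0,0,0],[0,0,0,0,0,0,0],[0,0,0,0,0,0,0],[0,0,0,0,0,0,0],[0,0,0,0,0,0,0],[0,0,0,0,0,0,0]]
  ]
}}

```text
t: 18.15
ee_pos: [0.5403, 0.1786, 0.1247]
eef_rot: [0.011, 1.57, 0.048]
force: [-2.6, -0.6, 5.5]
width: 0.0114
```

```bash
python3 - <<'E'
from h import *
st()
E
```

```text
t 18.15 p [0.5403 0.1786 0.1247] F [-2.58 -0.6   5.46] M [-0.01  0.29 -0.01] w 0.0114  jawyaw 2.11  q [ 0.11  0.29  1.71 -0.    1.14  0.07]
```

```bash
python3 - <<'E'
from h import *
c=viewer.read_camera("wrist"); save("w8",cv2.resize(c["color"][140:290,180:340],None,fx=5,fy=4,interpolation=cv2.INTER_CUBIC))
c=viewer.read_camera("side"); save("s8",cv2.resize(c["color"][130:200,215:295],None,fx=8,fy=8,interpolation=cv2.INTER_CUBIC)); st()
E
```

```text
t 18.25 p [0.5404 0.1786 0.1247] F [-0.68 -0.47  5.06] M [-0.03  0.3  -0.02] w 0.0113  jawyaw 2.11  q [0.11 0.29 1.71 0.   1.14 0.07]
```

View pics/w8.png

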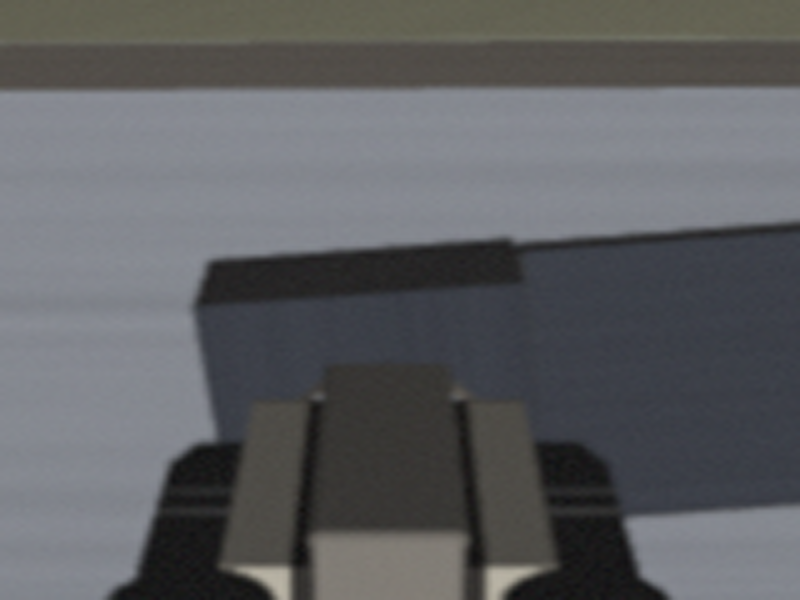

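View pics/s8.png

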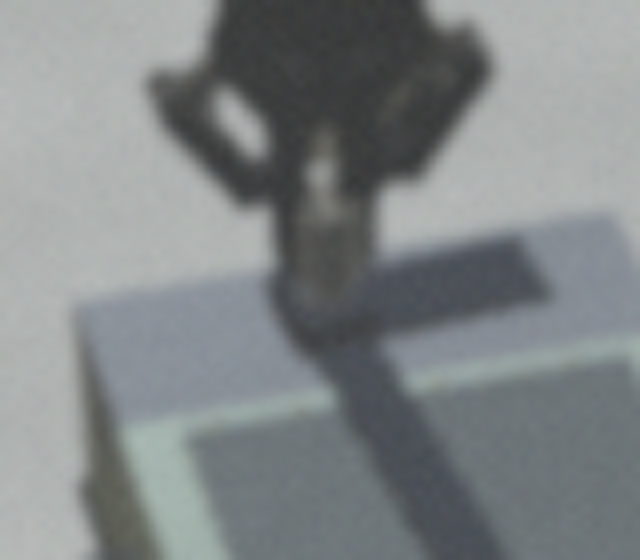

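Call:
{"api": "carry_out", "payload": {
  "plan": [
    [[0.0003,0,0,0,0,0,0],[0,0,0,0,0,0,0],[0,0,0,0,0,0,0],[-0.0005,0,0,0,0,0,0],[0,0,0,0,0,0,10],[0,0,0,0,0,0,20],[0,0,0,0,0,0,40],[0,0,0,0,0,0,60],[0,0,0,0,0,0,60],[0,0,0,0,0,0,60]]
  ]
}}

```text
t: 19.08
ee_pos: [0.5399, 0.1786, 0.1243]
eef_rot: [-3.084, 1.57, -3.048]
force: [0.5, 0.5, 0.2]
width: 0.0515
```

```bash
python3 - <<'E'
from h import *
st()
E
```

```text
t 19.08 p [0.5399 0.1786 0.1243] F [0.46 0.49 0.17] M [-0.   -0.03 -0.03] w 0.0515  jawyaw 2.11  q [0.11 0.29 1.71 0.   1.14 0.07]
```

Released with no forces; retreat straight up.

Call:
{"api": "carry_out", "payload": {
  "plan": [
    [[-0.005,0,0,0,0,0,60],[-0.01,0,0,0,0,0,60],[-0.015,0,0,0,0,0,60],[-0.02,0,0,0,0,0,60],[-0.02,0,0,0,0,0,60],[-0.02,0,0,0,0,0,60],[-0.02,-0.015,0,0,0,0,60],[-0.02,-0.03,0,0,0,0,60],[-0.01,-0.02,0,0,0,0,60],[0,0,0,0,0,0,60]]
  ]
}}

```text
t: 19.92
ee_pos: [0.5446, 0.1107, 0.2691]
eef_rot: [-0.257, 1.564, -0.223]
force: [0.4, -0.2, -0.2]
width: 0.0508
```

```bash
python3 - <<'E'
from h import *
st()
s=get_state(); c=viewer.read_camera("wrist"); save("w9",c["color"]); M=T(c,s); print(proj(c,[[.54,.1780,.117+.042],[.54,.178,.117],[.54,.178,.121]],M))
c=viewer.read_camera("side"); save("s9",cv2.resize(c["color"][130:200,215:295],None,fx=8,fy=8,interpolation=cv2.INTER_CUBIC)); st(); print(proj(c,[[.54,.1780,.117+.042],[.54,.178,.121]],T(c)))
save("s9f",c["color"])
E
```

```text
t 19.92 p [0.5446 0.1107 0.2691] F [ 0.44 -0.24 -0.23] M [-0.02  0.02 -0.  ] w 0.0508  jawyaw 1.96  q [-0.01  0.1   1.62 -0.    1.41 -0.05]
[[252.52865406  97.24476309]
 [252.80495739  94.33153841]
 [252.7820417   94.57306834]]
t 20.02 p [0.5429 0.1132 0.2659] F [ 0.35 -0.03 -0.29] M [-0.01  0.04  0.02] w 0.0507  jawyaw 2.01  q [-0.01  0.11  1.62  0.    1.41 -0.04]
[[254.63198906 154.83279595]
 [254.78798025 164.8141907 ]]
```

View pics/w9.png

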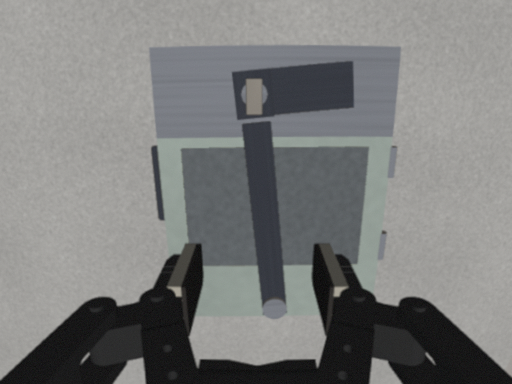

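View pics/s9.png

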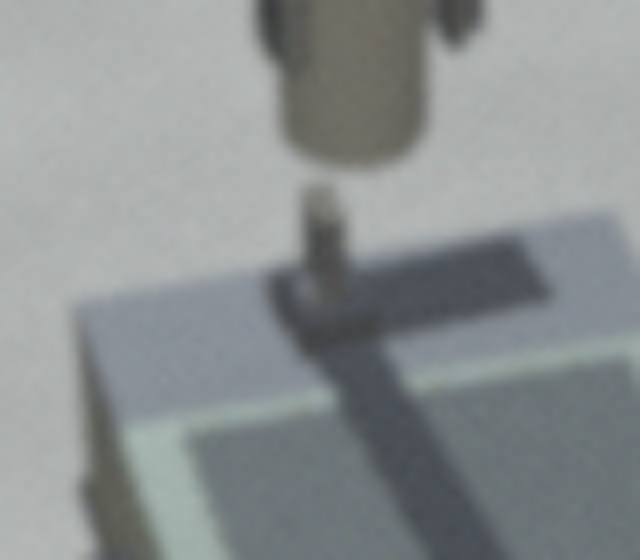

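Call:
{"api": "carry_out", "payload": {
  "plan": [
    [[0,0,0,0,0,0,60],[0,0,0,0,0,0,60],[0,0,0,0,0,0,60],[0,0,0,0,0,0,60],[0,0,0,0,0,0,60],[0,0,0,0,0,0,60],[0,0,0,0,0,0,60],[0,0,0,0,0,0,60],[0,0,0,0,0,0,60],[0,0,0,0,0,0,60]]
  ]
}}

```text
t: 20.85
ee_pos: [0.5425, 0.1136, 0.2646]
eef_rot: [0.074, 1.571, 0.111]
force: [-0.4, -0.5, -0.0]
width: 0.0515
```

```bash
python3 - <<'E'
from h import *
st(); print(order.sign_off()); st()
E
```

```text
t 20.85 p [0.5425 0.1136 0.2646] F [-0.36 -0.51 -0.02] M [ 0.03 -0.   -0.04] w 0.0515  jawyaw 2.10  q [-0.01  0.11  1.62  0.    1.41 -0.04]
the job is handed in; nothing more can be done
None
the job is handed in; nothing more can be done
```

The locking pin is in the keeper's hole with its collar on the bar's eye. I released it and handed the job in at about 21 s of the 64 s. No verdict is reported.

- **What I did:** I took the grey-gripped pin from its holder, not the orange one, and threaded it about 14 mm into the eye. I swung the bar across to the slot, let the nose slide lightly on the deck until it dropped, and eased it down by the force readings.
- **Where the hole was:** The drop came about 20 mm to the -x side of the slot's middle by my camera estimate. That is within the 25 mm limit, but the estimate is only good to about 2 mm.
- **Forces:** Readings after each move stayed at about 5.5 N or less; I did not see the forces during the moves.
- **Last checks:** Downward travel stopped about 20.5 mm below the first deck contact, with about 5 N of push-back; fully home is 21 mm. After release the wrist and side pictures showed the pin upright in the eye, collar on the boss, with the bar as I left it. The gripper was clear with no force on it. The flask is clear in the pictures; I did not re-check the vial or tape at the end.

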